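# Seal a specimen carrier and scan it out

## Robot

A 6-joint arm with a two-finger parallel gripper is mounted at the origin on the work surface. World frame = base frame: x ahead of the robot, y to its left, z up, the work surface at z = 0. Lengths are in m, angles in rad, forces in N, time in s.
With the tool pointing down it reaches from about 0.3 to 0.85 m from the base axis. Payload 4.2 kg.
Tool frame: the origin (TCP) lies midway between the tips of the shut fingers; the grasp point (between the pads) lies 19 mm behind it; z points along the fingers, y is the line along which they close (so a half turn about z gives the same grasp; the last joint's range is limited). The gripper opens to 91 mm and grips with 3 to 60 N. Pads are 32 mm wide; open, the fingers measure 118 mm over their backs; the gripper's body (76 mm by 178 mm) begins 60 mm behind the grasp point.
Start: joints at [-1.305, 0.32, 1.565, -0, 1.257, -0.02], TCP at [0.162, -0.552, 0.187] pointing down, gripper open.
Joint ranges: [-3.11, 3.11], [-0.84, 2.01], [0.21, 2.61], [-1.34, 4.49], [0.05, 2.63], [-2.56, 2.56]. Speed limits (rad/s): [2.57, 2.57, 3.14, 3.14, 3.14, 3.14].

## Interface

Orientations are given as a unit quaternion [x, y, z, w].
In Python, from cell import arm, vision, finish_job gives the robot as it stands.
- The arm moves only by the tool arm_command, never from a script. Its argument "targets" is text: rows parted by semicolons, each of 7 numbers parted by spaces: the shift along the tool's x, y, z in cm, then the turn, a rotation vector about the tool's x, y, z in rad, then the closure, from 0 (fully open) to 1 (shut). A call has 1 to 20 rows; each row is the pose to reach, as a shift and turn from the pose commanded when the call began, along the tool's axes at that moment; what a row does not reach only later rows make up. A row lasts 1/8 s, in which the tool goes at most 62.5 mm and 10.7 degrees, less where a joint would pass 70% of its speed; a pose out of reach is approached as far as the arm can. A call with a gripper value outside its range is refused whole. The fingers move at their own pace and stop on an object; "force" is the grip in N (left out, the last holds). Time passes only in rows, so rows that repeat a pose let the fingers close. It gives the time, the measured TCP pose, the force, the opening and the grip force at its end, in the units of the state.
- arm.sense(): the state, without advancing time (a new reading comes with each control period).
- vision.grab_frame(name): name is "scene" or "top" or "wrist"; returns a dict with "color" (420x560x3 uint8, red, green, blue), "fx", "fy", "cx", "cy" (pixels), "T" (4x4, takes a point from camera to world coordinates). Camera axes: x right, y up, looking along -z (the intrinsics and any distortion apply to the point x, -y, -z); pixel columns grow to the right and rows downward; lengths in m; the calibration is good to about 2 mm. A picture is of the moment at which its call begins. There is no depth.
- finish_job(): hands the job in; it is judged then, once.
The state is a dict: "clock": time; "qpos": joint angles; "qd": joint speeds; "joint_efforts": joint torques, N m; "eef_pos": TCP position; "orientation": TCP orientation; "force": force on the tool from outside, world axes, zero at the start; "moment": the same for the moment, N m; "grip_width": finger opening in m; "gripper_force": force on a finger pad.
Only numpy, scipy, OpenCV 4.12 (cv2) and the standard library are available. Lean on these libraries where they do the work, as an engineer would, in place of code of your own. Each camera call takes 0.05 s, during which the arm holds its last target. There are 200 camera calls.

## Task

Send off the specimen carrier: flip the lever of its front latch down until it snaps shut against the box. Then fetch the bar-code scanner that was pushed under the steel bench riser with only its nose showing, take it by the handle with the trigger squeezed, point it squarely at the middle of the label on the carrier's end from about 10 cm away and keep it steady there for two seconds. Lay the scanner gently on its side on the bench, let go, and leave the pot, bottle and tube rack where they are.

Things in the scene. Friction and masses are not known exactly. Their poses are not given: they have to be found in the camera images.
- carrier: White insulated box with grey lid, fixed on the bench: 170 mm deep (x), 220 mm wide (y), 142 mm high, with a low black carrying handle on the lid up to 159 mm. Origin on the bench under its middle. -x looks out of its front face (steel latch at the middle), +y out of its labelled end face, z up.
- label (a point): Middle of the white paper label (90 mm wide, 62 mm high, dark bar code) on the carrier's end face: 110 mm from the carrier's middle along its +y and 60 mm above the bench. Axes are the carrier's, so +y looks squarely out of the label.
- latch_pivot (a point): Hinge axis of the latch lever (runs along the carrier's y): 12 mm out from the carrier's front face, 95 mm above the bench. Axes are the carrier's. The lever's plate lies 3 to 6 mm (its lip up to 10 mm) to the outer, when open upper, side of the plane through this axis.
- latch_tip (a point): Free end of the steel latch lever, 55 mm from the pivot. The lever is 34 mm wide and 3 mm thick with a 9 mm rolled lip at this end. The point turns with the lever.
- latch (a joint): Lever angle, rad. 0: straight out from the front face, about level; -0.3 (stop): out and a little up; 1.6 (stop): hanging flat down the front face, shut. Its wire bail is already hooked on the lid. It stays where left up to about 0.35, then springs back with up to 11 N at the tip; past its dead centre at 1.25 (20 degrees off flat, tip about 31 mm from the face) it snaps shut by itself.
- scanner_head (a point): Middle of the front of the scanner's head, the place to grip the head. Pistol-shaped bar-code reader, light grey and black, 0.25 kg, lying on its side. Axes of all scanner points: x the way it looks, y from handle to head top, z up as it lies. Head 50 mm high (y, 25 to each side of this point), 56 mm wide (z; this point 28 mm above the bench), nose 27 mm ahead, tail 90 mm behind.
- scanner_window (a point): Middle of the scanner's dark red window at the tip of its nose, 27 mm ahead of scanner_head along x. The scanner looks from here straight along its x.
- scanner_grip (a point): Middle of the handle at its trigger, the place to hold it: from scanner_head -54.5 mm in x, -62 mm in y, same z. Along x handle and trigger are 43 mm together (handle 34, trigger ahead of it), centred here. The handle is 32 mm thick (z), straight for 37 mm towards the head and 30 mm away from it, then raked back. The butt ends 92 mm further on (-y). At the start it lies under the riser.
- trigger (a joint): Trigger travel, m: 0 released, 0.005 fully pressed (along the scanner's -x into the handle); spring 1 N rising to 3.5 N. Fingers closing on the handle from front and back at scanner_grip press it home. Trigger 15 mm wide (z), 26 mm long (y), centred on scanner_grip in y and z.
- riser: Fixed stainless bench riser: a low shelf 270 mm long (x), 220 mm deep (y), 80 mm high, its plate 8 mm thick, on a side plate at each end; a white tip box and a small mixer on its far half reach 150 mm. Origin on the bench under its middle. Its open edge is its -y side, 110 mm from the origin; the front 51 to 57 mm of the scanner's head stick out there, handle and trigger lie under the shelf.
- pot_mid (a point): Bystander: clear specimen pot with white cap, 50 mm across, 60 mm high; point half-way up.
- bottle_mid (a point): Bystander: white bottle, 60 mm across, 125 mm high; point half-way up.
- rack_mid (a point): Bystander: grey tube rack 70 x 130 mm with capped tubes up to 96 mm high; point 48 mm above the bench.

How it is judged:
On the way, in this order (a step that is already met when the one before it is completed fails the run):
1. the latch lever has snapped shut, flat along the front face (value of joint latch above 1.5 rad), for 0.2 s.
2. scanner held still 1 s, trigger squeezed, window 50 to 250 mm from the label, the label centre within 22 mm sideways and 22 mm up or down of its line of sight, square to the label within 25 degrees (value of joint trigger above 0.0035 m and x of label in the frame of scanner_window between 0.05 and 0.25 m and y of label in the frame of scanner_window between -0.022 and 0.022 m and z of label in the frame of scanner_window between -0.022 and 0.022 m and y of scanner_window in the frame of label above 0.04 m and angle between the x axis of scanner_window and the y axis of label, either way round below 0.44 rad and contact force between the fingers and scanner above 2 N and linear speed of scanner below 0.02 m/s and angular speed of scanner below 0.15 rad/s), for 1 s.
At the end, for the whole second after the job is handed in: The latch lever is shut (over 1.5 rad), the scanner lies on its side on the bench (level within 8 degrees, grip and window points within 8 mm of their lying height of 28 mm), at rest and released with its trigger out, and pot, bottle and rack are within 30 mm of where they stood (value of joint latch above 1.5 rad and value of joint trigger below 0.001 m and height (world z) of each of scanner_grip, scanner_window below 0.036 m and (angle between scanner_window's own z axis and vertical below 0.15 rad or angle between scanner_window's own z axis and vertical above 2.99 rad) and linear speed of scanner below 0.02 m/s and distance of each of pot_mid, bottle_mid, rack_mid from where it was at the start of the episode below 0.03 m); the robot touches nothing.
It fails at once if the scanner is dropped: it falls free of the fingers faster than 0.6 m/s (linear speed of scanner above 0.6 m/s and contact force between the fingers and scanner below 0.1 N).
It fails at once if the pot, bottle or rack is pushed more than 30 mm (distance of any of pot_mid, bottle_mid, rack_mid from where it was at the start of the episode above 0.03 m).
It also fails if it takes over 58 s, if anything falls off the work surface, if the arm or the gripper's body presses on something with over 40 N, if the wrist force passes 120 N, or if a joint passes its speed limit or range.

## Working session

There is one attempt and no reset: what is moved stays moved. The work goes in short steps, Python scripts to look and compute and a tool call to move; the robot and the scene stay as the last step left them, time stands still between calls to the robot, and variables do not carry over. Pictures are saved under pics/ and viewed, at most 10 in all, crops included, and the job is handed in when it is done.

Besides the shell and the picture viewer there is one more tool, called by a JSON object that holds its "op" and its "data". arm_command: Moves the arm, as the interface text tells. Its arguments: {"type":"object","properties":{"targets":{"type":"string"},"force":{"type":"number"}},"required":["targets"]}

```bash
mkdir -p pics; ls; python3 - <<'E'
from cell import arm, vision
import cv2, numpy as np, pickle
for n in ["scene","top"]:
    f=vision.grab_frame(n); pickle.dump(f,open(n+"0.pkl","wb"))
    print(n,{k:f[k] for k in f if k!='color'})
    cv2.imwrite(f"pics/{n}0.png",cv2.resize(f["color"][:,:,::-1],(800,600)))
print(arm.sense())
E
```

```text
pics
scene {'fx': 413.14856371676103, 'fy': 413.14856371676103, 'cx': 280.95412491383894, 'cy': 209.77540100306095, 'T': array([[ 0.28292226, -0.76964663,  0.5723627 ,  1.3271656 ],
       [ 0.95913686,  0.22491597, -0.17166623, -0.24076222],
       [ 0.00338883,  0.59754236,  0.80183019,  1.12582439],
       [ 0.        ,  0.        ,  0.        ,  1.        ]])}
top {'fx': 381.20046202212376, 'fy': 381.20046202212376, 'cx': 280.2960141272978, 'cy': 211.07464916460071, 'T': array([[-0.01260004,  0.98803098, -0.15374013,  0.44366459],
       [-0.99990822, -0.01168439,  0.00685794, -0.02867649],
       [ 0.00497949,  0.15381243,  0.98808752,  1.08874386],
       [ 0.        ,  0.        ,  0.        ,  1.        ]])}
{'clock': 0.1, 'qpos': array([-1.30500410e+00,  3.20214703e-01,  1.56554981e+00, -3.23122596e-05,
        1.25741848e+00, -1.99926978e-02]), 'qd': array([-0.0023628 , -0.00220898, -0.00452576,  0.00149768, -0.00038899,
        0.00105459]), 'joint_efforts': array([ 1.74507972e-03, -4.13332987e+01, -2.32509685e+01,  7.29566161e-02,
        4.22153051e-02, -5.31922581e-05]), 'eef_pos': array([ 0.16196109, -0.55119676,  0.18641483]), 'orientation': array([ 9.89807208e-01,  1.42411584e-01, -1.12729779e-04, -7.87288458e-04]), 'force': array([ 0.14875005, -0.50298754,  0.14864935]), 'moment': array([0.00329081, 0.02311511, 0.00163797]), 'gripper_force': 0.0, 'grip_width': 0.09135885048945666}
```

View pics/scene0.png

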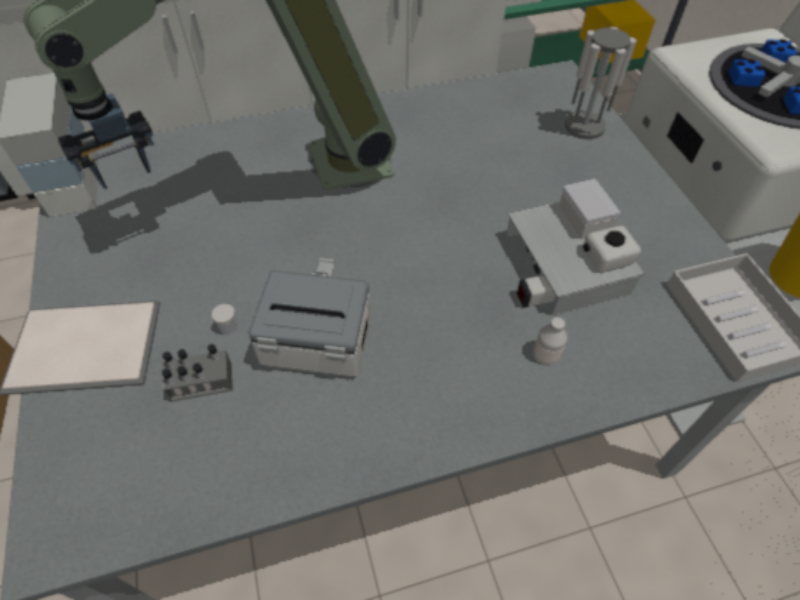

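View pics/top0.png

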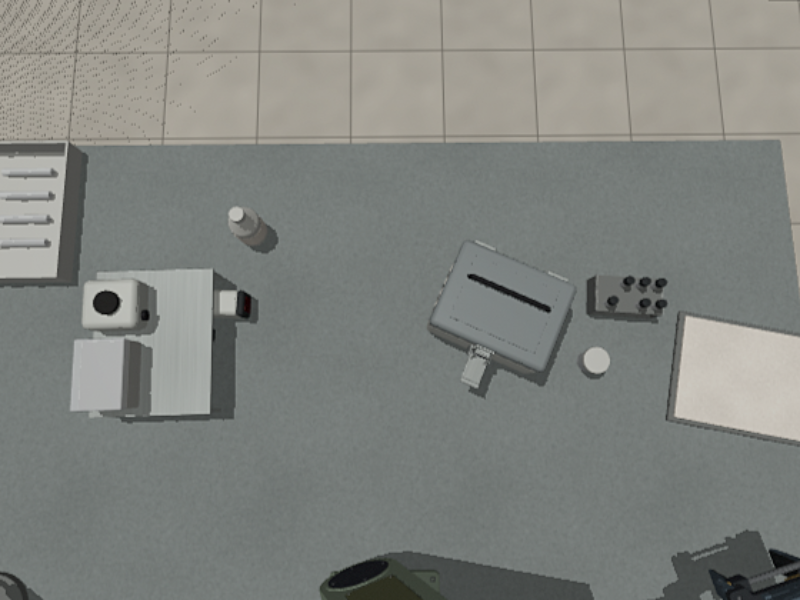

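Scene picture: carrier at about (310,315) with its latch at (325,268), riser at (575,250), scanner nose at (530,290). Top picture: the lid handle runs (470,276)–(550,309), the lever points down-left at (475,370), the scanner nose is at (245,303), the bottle at (245,225), the pot at (596,361) and the rack at (628,297).

```bash
cat > h.py <<'E'
import numpy as np, cv2
def ray(f,p,z):
    p=np.atleast_2d(np.array(p,float)); T=f["T"]
    d=np.c_[(p[:,0]-f["cx"])/f["fx"],-(p[:,1]-f["cy"])/f["fy"],-np.ones(len(p))]@T[:3,:3].T
    o=T[:3,3]; return o+d*((z-o[2])/d[:,2])[:,None]
def proj(f,P):
    P=np.atleast_2d(P); T=f["T"]; c=(P-T[:3,3])@T[:3,:3]
    return np.c_[f["cx"]+f["fx"]*c[:,0]/-c[:,2], f["cy"]-f["fy"]*c[:,1]/-c[:,2]]
E
python3 - <<'E'
import pickle; from h import *
f=pickle.load(open("top0.pkl","rb")); im=f["color"]; g=im.max(2)
m=np.zeros_like(g); m[185:225,322:392]=(g[185:225,322:392]<50)
c=max(cv2.findContours(m,0,1)[0],key=cv2.contourArea); r=cv2.minAreaRect(c); print("handle",r)
P=ray(f,cv2.boxPoints(r),0.157); print(P.round(3), P.mean(0).round(4))
# direction along carrier y
b=cv2.boxPoints(r); e=sorted([(np.linalg.norm(P[i]-P[i-1]),tuple((P[i]-P[i-1])[:2])) for i in range(4)])[-1]
print("len",e[0],"ang",np.degrees(np.arctan2(e[1][1],e[1][0])))
s=.7
for n,p,z in [("lidcorners",[(466,241),(575,283),(543,371),(430,325)],.142),("lever tip",[(471,387)],.1),("nose",[(250,303)],.028),("head back/side",[(222,290),(240,290),(240,317),(222,317)],.056),("bottle top",[(237,214)],.125),("riser edge",[(212,270),(212,414)],.08),("pot",[(596,358)],.06),("rack",[(628,290)],.05)]:
    print(n,ray(f,np.array(p)*s,z).round(3).tolist())
cv2.imwrite("pics/zoom.png",np.hstack([cv2.resize(im[140:290,110:210][:,:,::-1],None,fx=3.9,fy=3.9,interpolation=2),cv2.resize(im[140:290,300:400][:,:,::-1],None,fx=3.9,fy=3.9,interpolation=2)]))
E
```

```text
handle ((355.8344421386719, 204.22825622558594), (61.8432502746582, 3.9149041175842285), 23.428691864013672)
[[ 0.631 -0.151  0.157]
 [ 0.64  -0.156  0.157]
 [ 0.576 -0.294  0.157]
 [ 0.568 -0.29   0.157]] [ 0.6038 -0.2226  0.157 ]
len 0.15239748887824575 ang -114.7016095837119
lidcorners [[0.699, -0.154, 0.142], [0.621, -0.345, 0.142], [0.467, -0.28, 0.142], [0.549, -0.086, 0.142]]
lever tip [[0.441, -0.16, 0.1]]
nose [[0.609, 0.26, 0.028]]
head back/side [[0.631, 0.307, 0.056], [0.63, 0.272, 0.056], [0.578, 0.271, 0.056], [0.579, 0.305, 0.056]]
bottle top [[0.76, 0.262, 0.125]]
riser edge [[0.665, 0.319, 0.08], [0.398, 0.309, 0.08]]
pot [[0.492, -0.403, 0.06]]
rack [[0.623, -0.478, 0.05]]
```

View pics/zoom.png

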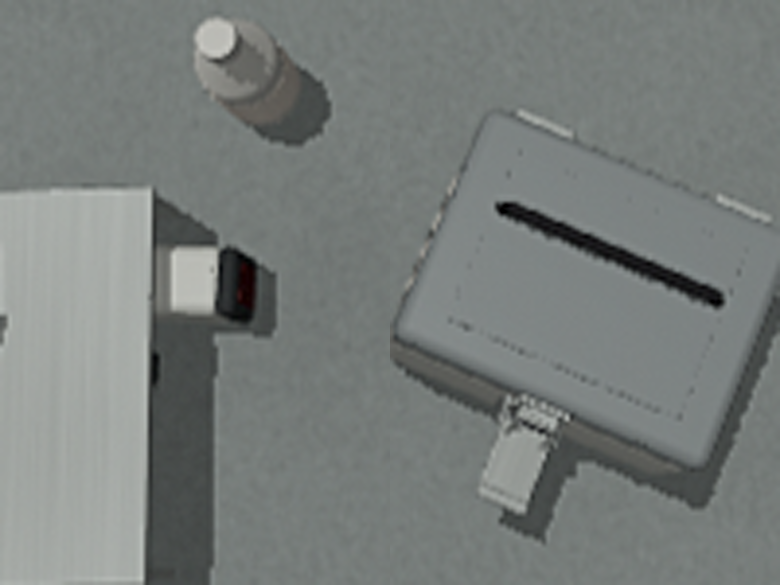

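Zoomed crops: the lever sticks out of the carrier's front, about level, with its tip near crop (505,500). The scanner nose is at (245,285), square to the riser edge, and the bottle is well clear. The carrier middle comes out near (0.584,-0.216) with yaw about -23°, and scanner_head near (0.604,0.288).

```bash
cat >> h.py <<'E'
from scipy.spatial.transform import Rotation as Ro
C=np.array([.584,-.216]); A=np.radians(-23.3); EX=np.array([np.cos(A),np.sin(A),0]); EY=np.array([-EX[1],EX[0],0])
def orient(xyaw,tilt=0):   # x axis yaw deg, tool down, then tilted about tool y (deg) 
    a=np.radians(xyaw); x=np.array([np.cos(a),np.sin(a),0]); z=np.array([0,0,-1.])
    return Ro.from_matrix(np.c_[x,np.cross(z,x),z])*Ro.from_euler('y',tilt,degrees=True)
def steps(p0,q0,wps):
    R0=Ro.from_quat(q0)
    for p,R in wps:
        print(np.round(R0.inv().apply(np.array(p)-p0)*100,2).tolist(),np.round((R0.inv()*R).as_rotvec(),3).tolist())
def front(u,z): return np.array([*C,z])-EX*(.085+u)
E
python3 - <<'E'
from h import *; from cell import arm
s=arm.sense(); R=orient(-23.3,20); print(R.apply([0,0,1]))
steps(s["eef_pos"],s["orientation"],[(front(.058,.17),R)])
# subsequent moves, tool frame relative to that pose
steps(front(.058,.17),R.as_quat(),[(front(.058,z),R) for z in (.12,.08,.045,.033)]+[(front(u,.033),R) for u in (.048,.04)]+[(front(.08,.05),R),(front(.08,.2),R)])
E
```

```text
[ 0.31412716 -0.13528453 -0.93969262]
[38.94, -29.39, 1.69] [-0.122, 0.335, 0.685]
[-1.71, 0.0, 4.7] [0.0, 0.0, 0.0]
[-3.08, 0.0, 8.46] [0.0, 0.0, 0.0]
[-4.28, 0.0, 11.75] [0.0, 0.0, 0.0]
[-4.69, 0.0, 12.87] [0.0, 0.0, 0.0]
[-3.75, -0.0, 13.22] [0.0, 0.0, 0.0]
[-2.99, -0.0, 13.49] [0.0, 0.0, 0.0]
[-6.17, -0.0, 10.52] [0.0, 0.0, 0.0]
[-1.04, -0.0, -3.57] [0.0, 0.0, 0.0]
```

{"op": "arm_command", "data": {"targets": "39 -29.4 1.7 -0.122 0.335 0.685 1;39 -29.4 1.7 -0.122 0.335 0.685 1;39 -29.4 1.7 -0.122 0.335 0.685 1;39 -29.4 1.7 -0.122 0.335 0.685 1;39 -29.4 1.7 -0.122 0.335 0.685 1;39 -29.4 1.7 -0.122 0.335 0.685 1;39 -29.4 1.7 -0.122 0.335 0.685 1;39 -29.4 1.7 -0.122 0.335 0.685 1;39 -29.4 1.7 -0.122 0.335 0.685 1;39 -29.4 1.7 -0.122 0.335 0.685 1;39 -29.4 1.7 -0.122 0.335 0.685 1;39 -29.4 1.7 -0.122 0.335 0.685 1;39 -29.4 1.7 -0.122 0.335 0.685 1;39 -29.4 1.7 -0.122 0.335 0.685 1", "force": 20}}

```text
clock: 1.85
eef_pos: [0.4532, -0.1601, 0.1702]
orientation: [0.964, -0.199, 0.17, 0.036]
force: [-0.4, -0.0, 0.2]
grip_width: 0.0001
gripper_force: 0.0
```

```bash
python3 - <<'E'
from cell import vision,arm; import cv2,pickle
from h import *
f=vision.grab_frame("wrist"); pickle.dump(f,open("w1.pkl","wb")); cv2.imwrite("pics/w1.png",f["color"][:,:,::-1])
s=arm.sense(); print(s["clock"],s["eef_pos"],s["orientation"],orient(-23.3,20).as_quat(), front(.058,.17),s["qpos"])
P=[front(u,z) for u,z in [(0,.095),(.012,.095),(.067,.095)]]; print(proj(f,np.array(P)))
E
```

```text
1.9 [ 0.45327291 -0.16000007  0.17020713] [ 0.96443116 -0.19903287  0.17023941  0.03573518] [ 0.96452013 -0.19886487  0.17007092  0.03506524] [ 0.45266217 -0.15943699  0.17      ] [-0.34684553  0.00413985  2.06475114 -0.03286927  0.72394222  1.65177462]
[[279.19425991 173.11860074]
 [279.19004102 187.12317463]
 [279.170429   252.22519137]]
```

View pics/w1.png

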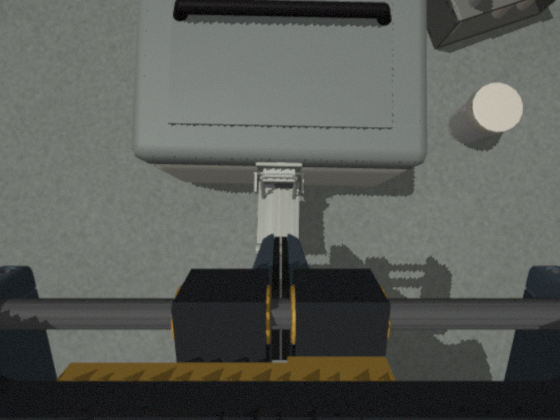

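Wrist picture: the lever (columns 257–300) is centred on the shut fingers (column 280), and the lid edge is level, so the carrier pose is good. Pushing it down now.

{"op": "arm_command", "data": {"targets": "-1 0 2.8 0 0 0 1;-1.7 0 4.7 0 0 0 1;-2.4 0 6.6 0 0 0 1;-3.1 0 8.5 0 0 0 1;-3.7 0 10.1 0 0 0 1;-4.3 0 11.8 0 0 0 1;-4.7 0 12.9 0 0 0 1;-4.2 0 13.1 0 0 0 1;-3.7 0 13.2 0 0 0 1;-3.3 0 13.4 0 0 0 1;-3 0 13.5 0 0 0 1;-3 0 13.5 0 0 0 1"}}

```text
clock: 3.4
eef_pos: [0.4651, -0.1649, 0.0308]
orientation: [0.965, -0.199, 0.165, 0.035]
force: [-7.5, 5.8, 3.8]
grip_width: 0.0006
gripper_force: 5.0
```

```bash
python3 - <<'E'
from cell import vision,arm; import cv2,pickle
f=vision.grab_frame("wrist"); cv2.imwrite("pics/w2.png",f["color"][:,:,::-1])
E
```

```text
(no output)
```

View pics/w2.png

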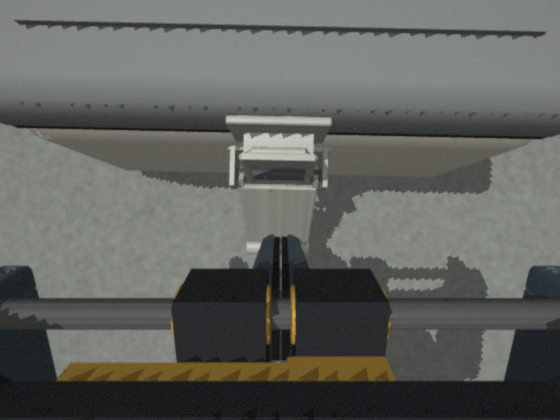

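The push force is still about 9 N outward, so the lever is short of its dead centre. Pushing further in.

{"op": "arm_command", "data": {"targets": "0.5 0 0.2 0 0 0 1;0.9 0 0.35 0 0 0 1;1.3 0 0.5 0 0 0 1;1.7 0 0.6 0 0 0 1;1.7 0 0.6 0 0 0 1;1.7 0 0.6 0 0 0 1"}}

```text
clock: 4.2
eef_pos: [0.4853, -0.1737, 0.0328]
orientation: [0.965, -0.199, 0.169, 0.035]
force: [-4.5, 2.3, 2.8]
grip_width: 0.0007
gripper_force: 2.6
```

{"op": "arm_command", "data": {"targets": "-2 0 -0.7 0 0 0 1;-4 0 -1.5 0 0 0 1;-4 0 -1.5 0 0 0 1;-2 0 -7 0 0 0 1;0 0 -13 0 0 0 1;0 0 -13 0 0 0 1;0 0 -13 0 0 0 1"}}

```text
clock: 5.08
eef_pos: [0.4462, -0.1566, 0.1554]
orientation: [0.964, -0.199, 0.171, 0.036]
force: [-0.3, 1.2, -0.4]
grip_width: 0.0006
gripper_force: 0.0
```

```bash
python3 - <<'E'
from cell import vision,arm; import cv2,pickle
from h import *
f=vision.grab_frame("wrist"); a=f["color"][100:300,180:380,::-1]
g=vision.grab_frame("top"); b=g["color"][220:290,300:370,::-1]
cv2.imwrite("pics/w3.png",np.hstack([cv2.resize(a,(390,390)),cv2.resize(b,(390,390))]))
s=arm.sense(); print(s["clock"],s["eef_pos"],s["force"])
R=orient(90); p=[.604,.284,.013]
steps(s["eef_pos"],s["orientation"],[([.604,.284,.2],R)])
steps([.604,.284,.2],R.as_quat(),[(p,R)])
E
```

```text
5.175 [ 0.44497329 -0.15615069  0.15373118] [-0.50885565  0.36793947 -0.06078373]
[-1.04, -46.71, -5.36] [0.343, -0.224, -1.954]
[0.0, 0.0, 18.7] [0.0, 0.0, 0.0]
```

View pics/w3.png

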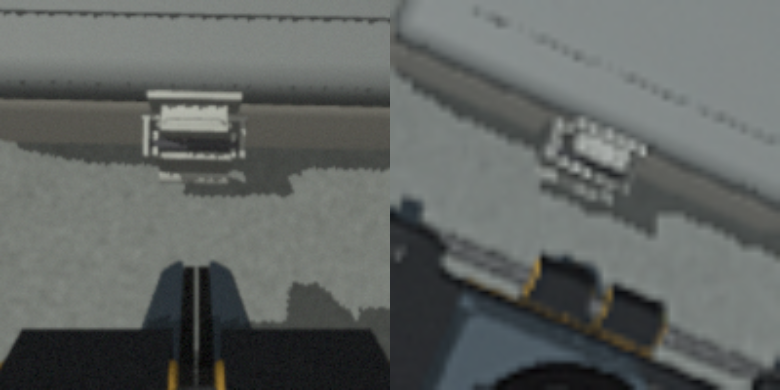

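Both crops show the lever folded flat against the front face with nothing standing out, so the latch is shut. On to the scanner.

{"op": "arm_command", "data": {"targets": "-0.5 -10 -4 0 0 -0.15 0;-1 -46.7 -5.4 0.343 -0.224 -1.954 0;-1 -46.7 -5.4 0.343 -0.224 -1.954 0;-1 -46.7 -5.4 0.343 -0.224 -1.954 0;-1 -46.7 -5.4 0.343 -0.224 -1.954 0;-1 -46.7 -5.4 0.343 -0.224 -1.954 0;-1 -46.7 -5.4 0.343 -0.224 -1.954 0;-1 -46.7 -5.4 0.343 -0.224 -1.954 0;-1 -46.7 -5.4 0.343 -0.224 -1.954 0;-1 -46.7 -5.4 0.343 -0.224 -1.954 0;-1 -46.7 -5.4 0.343 -0.224 -1.954 0;-1 -46.7 -5.4 0.343 -0.224 -1.954 0;-1 -46.7 -5.4 0.343 -0.224 -1.954 0;-1 -46.7 -5.4 0.343 -0.224 -1.954 0;-1 -46.7 -5.4 0.343 -0.224 -1.954 0;-1 -46.7 -5.4 0.343 -0.224 -1.954 0"}}

```text
clock: 7.18
eef_pos: [0.6046, 0.2836, 0.2024]
orientation: [0.707, 0.707, 0.001, 0.001]
force: [-0.5, 1.0, -0.4]
grip_width: 0.0912
gripper_force: 0.0
```

```bash
python3 - <<'E'
from cell import vision,arm; import cv2,pickle
from h import *
f=vision.grab_frame("wrist"); pickle.dump(f,open("w4.pkl","wb")); cv2.imwrite("pics/w4.png",f["color"][:,:,::-1])
s=arm.sense(); print(s["clock"],s["eef_pos"],Ro.from_quat(s["orientation"]).as_matrix().round(3),s["qpos"])
print(proj(f,np.array([[.604,.284,.056],[.63,.284,.056],[.578,.284,.056],[.604,.26,.028],[.604,.3165,.08]])).round(1))
E
```

```text
7.225 [0.60466864 0.28362711 0.20234456] [[ 0.001  1.     0.003]
 [ 1.    -0.001 -0.001]
 [-0.001  0.003 -1.   ]] [ 0.42249643  0.46005562  1.30633824 -0.00211116  1.37274857  0.42347942]
[[280.  190.5]
 [305.2 190.4]
 [254.8 190.5]
 [279.9 205.5]
 [280.  162.5]]
```

View pics/w4.png

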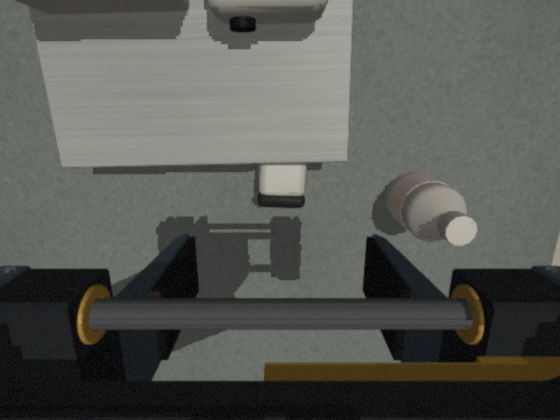

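Wrist picture: the head is at columns 258–306 and its nose ends at row 207, within 2 mm of the estimate. The riser edge is at row 163 and the bottle (430,205) is clear of the right finger. Descending on the head and closing.

{"op": "arm_command", "data": {"targets": "0 0.2 5 0 0 0 0;0 0.2 10 0 0 0 0;0 0.2 14 0 0 0 0;0 0.2 16.5 0 0 0 0;0 0.2 18 0 0 0 0;0 0.2 18.7 0 0 0 0;0 0.2 18.7 0 0 0 0;0 0.2 18.7 0 0 0 1;0 0.2 18.7 0 0 0 1;0 0.2 18.7 0 0 0 1;0 0.2 18.7 0 0 0 1;0 0.2 18.7 0 0 0 1;0 0.2 18.7 0 0 0 1", "force": 20}}

```text
clock: 8.85
eef_pos: [0.6072, 0.2835, 0.0153]
orientation: [0.707, 0.707, 0.001, 0.001]
force: [0.1, 0.7, 1.2]
grip_width: 0.0499
gripper_force: 19.7
```

{"op": "arm_command", "data": {"targets": "-1 0.2 0 0 0 0 1;-3 0.2 0 0 0 0 1;-6 0.2 0 0 0 0 1;-9 0.2 0 0 0 0 1;-12 0.2 0 0 0 0 1;-15 0.2 0 0 0 0 1;-17 0.2 0 0 0 0 1;-18 0.2 0 0 0 0 1;-18 0.2 0 0 0 0 1;-18 0.2 0 0 0 0 0;-18 0.2 0 0 0 0 0;-18 0.2 0 0 0 0 0;-18 0.2 -6 0 0 0 0;-18 0.2 -12 0 0 0 0;-20 0.2 -18 0 0 0 0;-24 0.2 -19 0 0 0 0;-24 0.2 -19 0 0 0 0"}}

```text
clock: 10.98
eef_pos: [0.6093, 0.0419, 0.2072]
orientation: [0.708, 0.706, 0.002, 0.003]
force: [-1.0, 1.0, 0.2]
grip_width: 0.0912
gripper_force: 0.0
```

```bash
python3 - <<'E'
from cell import vision,arm; import cv2,pickle
from h import *
f=vision.grab_frame("wrist"); pickle.dump(f,open("w5.pkl","wb")); cv2.imwrite("pics/w5.png",f["color"][:,:,::-1])
s=arm.sense(); print(s["clock"],s["eef_pos"],s["orientation"],s["grip_width"])
E
```

```text
11.025 [0.60864125 0.04317433 0.20586385] [0.70774471 0.70646592 0.0010648  0.00147889] 0.09110559915921719
```

View pics/w5.png

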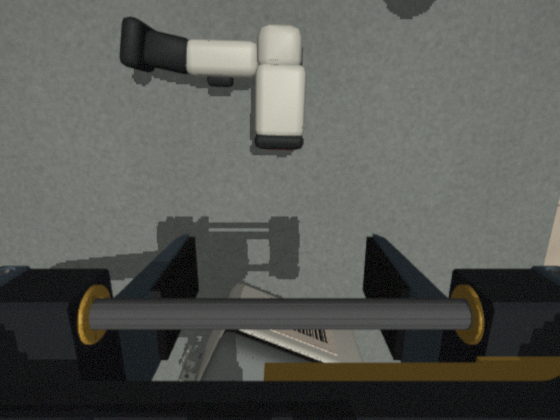

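Wrist picture: the scanner is clear of the riser. The head is at columns 256–304 with its nose at row 149, the handle runs left at rows 38–75, and the trigger is at about (221,80).

```bash
python3 - <<'E'
from h import *; import pickle
f=pickle.load(open("w5.pkl","rb")); im=f["color"].astype(int)
br=((im.min(2)>150)*255).astype(np.uint8); br[200:]=0
# head front block: columns 245+, row>68 ; handle: columns 192..250
h=br[80:130]; e=[(np.where(r[240:320])[0].min()+240,np.where(r[240:320])[0].max()+240) for r in h]; e=np.array(e); 
L=ray(f,np.c_[e[:,0],np.arange(80,130)],.056); Rr=ray(f,np.c_[e[:,1]+1,np.arange(80,130)],.056); M=(L+Rr)/2
print("head axis x",M[0].round(4),M[-1].round(4),"width",(Rr-L)[:,0].mean().round(4)); k=np.polyfit(M[:,1],M[:,0],1); print("slope deg",np.degrees(np.arctan(k[0])))
c=[(np.where(br[20:110,x])[0].min()+20,np.where(br[20:110,x])[0].max()+21) for x in range(200,250)]; c=np.array(c)
b=ray(f,np.c_[np.arange(200,250),c[:,0]],.04); t=ray(f,np.c_[np.arange(200,250),c[:,1]],.04)
print("handle back/front y",np.median(b[:,1]),np.median(t[:,1]), "slope",np.degrees(np.polyfit((b+t)[:,0],(b+t)[:,1],1)[0]))
print("trigger",ray(f,[[208,82],[234,82],[221,87]],.03).round(4)); print("nose",ray(f,[[279,149]],.028).round(4), "head front end(light) ",ray(f,[[279,135]],.056).round(4))
E
```

```text
head axis x [0.6113 0.1493 0.056 ] [0.6098 0.1037 0.056 ] width 0.0415
slope deg 1.6771496092442855
handle back/front y 0.18593292916216042 0.15984030658455967 slope -1.799361630929354
trigger [[0.5356 0.1494 0.03  ]
 [0.5623 0.1494 0.03  ]
 [0.5487 0.1446 0.03  ]]
nose [[0.6083 0.0809 0.028 ]] head front end(light)  [[0.6083 0.0979 0.056 ]]
```

```bash
python3 - <<'E'
from h import *; from cell import arm
s=arm.sense(); R=orient(178.3)
steps(s["eef_pos"],s["orientation"],[([.549,.165,.13],R)])
E
```

```text
[12.18, -6.01, 7.56] [0.002, 0.003, -1.543]
```

{"op": "arm_command", "data": {"targets": "12.2 -6 3 0.002 0.003 -1.543 0;12.2 -6 3 0.002 0.003 -1.543 0;12.2 -6 3 0.002 0.003 -1.543 0;12.2 -6 3 0.002 0.003 -1.543 0;12.2 -6 3 0.002 0.003 -1.543 0;12.2 -6 3 0.002 0.003 -1.543 0;12.2 -6 3 0.002 0.003 -1.543 0;12.2 -6 3 0.002 0.003 -1.543 0;12.2 -6 3 0.002 0.003 -1.543 0;12.2 -6 7.6 0.002 0.003 -1.543 0;12.2 -6 7.6 0.002 0.003 -1.543 0;12.2 -6 7.6 0.002 0.003 -1.543 0"}}

```text
clock: 12.52
eef_pos: [0.5491, 0.1663, 0.1296]
orientation: [0.014, 1.0, -0.0, -0.0]
force: [-0.2, -0.2, 0.2]
grip_width: 0.0911
gripper_force: 0.0
```

```bash
python3 - <<'E'
from h import *; from cell import arm
s=arm.sense(); R=orient(178.3); print(s["clock"],s["eef_pos"],s["qpos"])
steps(s["eef_pos"],s["orientation"],[([.549,.165,.010],R)])
E
```

```text
12.525 [0.54911362 0.16631112 0.1295825 ] [ 2.74028411e-01  3.59491603e-01  1.65624577e+00  2.82262813e-05
  1.12617578e+00 -1.26931700e+00]
[0.0, -0.13, 11.96] [-0.0, -0.0, 0.002]
```

{"op": "arm_command", "data": {"targets": "0 0 4 0 0 0 0;0 0 8 0 0 0 0;0 0 10.5 0 0 0 0;0 0 11.6 0 0 0 0;0 0 11.9 0 0 0 0;0 0 11.9 0 0 0 0;0 0 11.9 0 0 0 1;0 0 11.9 0 0 0 1;0 0 11.9 0 0 0 1;0 0 11.9 0 0 0 1;0 0 11.9 0 0 0 1;0 0 11.9 0 0 0 1;0 0 11.9 0 0 0 1;0 0 11.9 0 0 0 1", "force": 40}}

```text
clock: 14.28
eef_pos: [0.5488, 0.1657, 0.0101]
orientation: [0.014, 1.0, -0.0, -0.0]
force: [-1.1, 1.1, -0.4]
grip_width: 0.0335
gripper_force: 39.9
```

The opening of 33.5 mm is less than the 38 mm expected with the trigger home. I'll check how it depends on force.

{"op": "arm_command", "data": {"targets": "0 0 0 0 0 0 1;0 0 0 0 0 0 1;0 0 0 0 0 0 1", "force": 8}}

```text
clock: 14.65
eef_pos: [0.5488, 0.1656, 0.0101]
orientation: [0.014, 1.0, -0.0, -0.0]
force: [-0.5, 1.1, 0.6]
grip_width: 0.0336
gripper_force: 8.0
```

```bash
python3 - <<'E'
from cell import vision; import cv2,pickle
from h import *
f=vision.grab_frame("wrist"); g=vision.grab_frame("top"); pickle.dump((f,g),open("w6.pkl","wb"))
u=g["color"][150:260,150:260,::-1]
cv2.imwrite("pics/w6.png",np.hstack([cv2.resize(f["color"][:,:,::-1],(460,345)),cv2.resize(u,(345,345),interpolation=2)]))
E
```

```text
(no output)
```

View pics/w6.png

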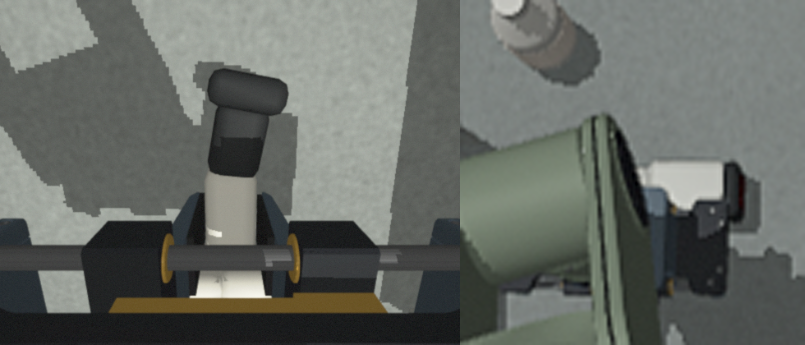

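The picture shows the gripper square on the straight part of the handle. I'll check that the trigger is really contacted by stopping the fingers at about 40 mm, where only the trigger spring should push.

{"op": "arm_command", "data": {"targets": "0 0 0 0 0 0 0.5;0 0 0 0 0 0 0.5;0 0 0 0 0 0 0.56;0 0 0 0 0 0 0.56;0 0 0 0 0 0 0.56;0 0 0 0 0 0 0.56", "force": 8}}

```text
clock: 15.5
eef_pos: [0.5488, 0.1655, 0.0101]
orientation: [0.014, 1.0, -0.0, -0.0]
force: [0.2, 0.2, -0.3]
grip_width: 0.0402
gripper_force: 0.0
```

{"op": "arm_command", "data": {"targets": "0 0 0 0 0 0 0.59;0 0 0 0 0 0 0.59;0 0 0 0 0 0 0.59", "force": 8}}

```text
clock: 15.88
eef_pos: [0.5488, 0.1656, 0.0101]
orientation: [0.014, 1.0, -0.0, -0.0]
force: [-0.0, -0.4, 0.1]
grip_width: 0.0374
gripper_force: 0.0
```

{"op": "arm_command", "data": {"targets": "0 0 0 0 0 0 0.62;0 0 0 0 0 0 0.62;0 0 0 0 0 0 0.62", "force": 8}}

```text
clock: 16.25
eef_pos: [0.5488, 0.1655, 0.0101]
orientation: [0.014, 1.0, -0.0, -0.0]
force: [-0.2, 0.5, -1.0]
grip_width: 0.0349
gripper_force: 0.0
```

No spring force at all down to 35 mm, so the pads do not meet the trigger. Opening, backing off and looking again.

{"op": "arm_command", "data": {"targets": "0 0 0 0 0 0 0;0 0 0 0 0 0 0;0 0 0 0 0 0 0;0 0 -4 0 0 0 0;0 0 -9 0 0 0 0;-5 0 -12 0 0 0 0;-10 0 -14 0 0 0 0;-10 0 -14 0 0 0 0;-10 0 -14 0 0 0 0;-10 0 -14 0 0 0 0"}}

```text
clock: 17.5
eef_pos: [0.6472, 0.1627, 0.1492]
orientation: [0.014, 1.0, -0.0, -0.002]
force: [-0.2, 0.2, 0.2]
grip_width: 0.091
gripper_force: 0.0
```

```bash
python3 - <<'E'
from cell import vision,arm; import cv2,pickle
from h import *
f=vision.grab_frame("wrist"); s=arm.sense(); pickle.dump((f,s),open("w7.pkl","wb")); print(s["clock"],s["eef_pos"])
g=pickle.load(open("w6.pkl","rb"))[0]
p=proj(f,np.array([[.549,.1645,.03],[.61,.108,.03]])); print(p)
# text-free left: new view crop ; right: fingers closed crop of w6
a=cv2.resize(f["color"][0:240,100:420,::-1],(480,360),interpolation=2); b=cv2.resize(g["color"][200:380,200:360,::-1],(320,360),interpolation=2)
cv2.imwrite("pics/w7.png",np.hstack([a,b]))
E
```

```text
17.55 [0.64742152 0.16279024 0.14943062]
[[279.36988089  90.04753432]
 [220.29492511 161.39891177]]
```

View pics/w7.png

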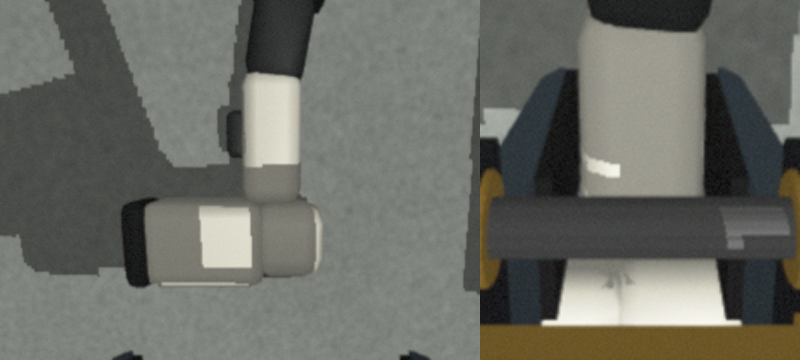

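Left crop: the trigger, black and released, is at (235,133), centred on my grip to within 2 mm. Geometrically the pads must have been over it, so I'll regrip 13 mm nearer the head, where part of the trigger stays visible to the wrist camera. Then I'll compare the pixels with the fingers open and closed.

{"op": "arm_command", "data": {"targets": "4 0 0 0 0 0 0;8.7 0 0 0 0 0 0;8.7 0 4 0 0 0 0;8.7 0 9 0 0 0 0;8.7 0 12.5 0 0 0 0;8.7 0 14 0 0 0 0;8.7 0 14 0 0 0 0;8.7 0 14 0 0 0 0.4;8.7 0 14 0 0 0 0.4", "force": 10}}

```text
clock: 18.68
eef_pos: [0.5628, 0.1655, 0.0116]
orientation: [0.014, 1.0, 0.0, 0.001]
force: [-0.1, -0.7, -0.1]
grip_width: 0.074
gripper_force: 0.0
```

```bash
cat > pr.py <<'E'
from cell import vision,arm; from h import *; import pickle,sys
f=vision.grab_frame("wrist"); s=arm.sense(); pickle.dump((f,s),open(sys.argv[1],"wb")); print(s["clock"],s["eef_pos"],s["grip_width"],s["gripper_force"])
x0=s["eef_pos"][0]-.0225
g=f["color"].astype(int)
for x in (.528,.538,.541,.544):
    ys=np.arange(.130,.196,.003); p=proj(f,np.c_[np.full_like(ys,x),ys,np.full_like(ys,.035)]).round().astype(int)
    ok=(p[:,1]<420)&(p[:,1]>=0); print(x,p[0],p[-1],[int(g[v,u].mean()) if o else -1 for (u,v),o in zip(p,ok)])
E
python3 pr.py a1.pkl
```

```text
18.725 [0.56268737 0.16544535 0.01137682] 0.07006240635252292 0.0
0.528 [211 204] [331 201] [87, 84, 84, 93, 95, 90, 91, 121, 132, 139, 142, 140, 207, 213, 218, 219, 226, 126, 87, 83, 92, 86]
0.538 [213 222] [330 219] [89, 87, 90, 86, 31, 29, 31, 124, 133, 138, 228, 233, 236, 238, 240, 239, 228, 125, 83, 84, 83, 86]
0.541 [213 227] [330 224] [91, 93, 89, 93, 32, 31, 38, 125, 133, 139, 232, 235, 236, 238, 240, 237, 230, 124, 91, 87, 87, 87]
0.544 [214 233] [330 230] [88, 89, 89, 89, 26, 36, 33, 125, 133, 138, 231, 234, 236, 237, 239, 238, 226, 125, 87, 86, 86, 88]
```

{"op": "arm_command", "data": {"targets": "0 0 0 0 0 0 1;0 0 0 0 0 0 1;0 0 0 0 0 0 1;0 0 0 0 0 0 1", "force": 15}}

```text
clock: 19.23
eef_pos: [0.5618, 0.1652, 0.0101]
orientation: [0.014, 1.0, -0.0, -0.0]
force: [-0.6, 0.3, 0.5]
grip_width: 0.034
gripper_force: 15.0
```

```bash
python3 pr.py a2.pkl
```

```text
19.275 [0.56180449 0.16520721 0.01005433] 0.03386729706963143 14.999678134918213
0.528 [211 207] [331 204] [96, 90, 96, 99, 98, 97, 96, 129, 143, 149, 150, 146, 153, 150, 152, 147, 143, 134, 94, 94, 98, 98]
0.538 [213 225] [331 222] [95, 96, 93, 97, 37, 35, 40, 132, 142, 149, 146, 151, 151, 151, 152, 147, 141, 130, 91, 93, 89, 97]
0.541 [214 230] [331 227] [97, 98, 96, 98, 38, 34, 37, 134, 140, 150, 151, 152, 150, 151, 148, 150, 144, 131, 94, 96, 96, 92]
0.544 [214 235] [331 232] [96, 95, 93, 93, 38, 48, 34, 137, 141, 148, 150, 148, 150, 149, 150, 149, 141, 128, 88, 79, 94, 96]
```

The trigger stays out at this offset grip, with the dark strip at y .142–.148 unchanged. I'll triangulate its true position from two earlier views before gripping again.

```bash
python3 - <<'E'
from h import *; import pickle
f5=pickle.load(open("w5.pkl","rb")); f7,s7=pickle.load(open("w7.pkl","rb"))
def blob(f,u0,u1,v0,v1,th=50):
    g=f["color"][v0:v1,u0:u1].mean(2); m=(g<th).astype(np.uint8); n,l,st,c=cv2.connectedComponentsWithStats(m)
    for i in range(1,n):
        if st[i,4]>30: print(st[i,:4]+[u0,v0,0,0],st[i,4],c[i]+[u0,v0])
blob(f5,195,250,60,100); blob(f7,240,268,60,115); 
a2,s2=pickle.load(open("a2.pkl","rb")); print("a2"); blob(a2,200,275,150,300,60)
def tri(fs,ps):
    A=np.zeros((3,3));b=np.zeros(3)
    for f,p in zip(fs,ps):
        o=f["T"][:3,3]; d=ray(f,[p],0)[0]-o; d/=np.linalg.norm(d); M=np.eye(3)-np.outer(d,d); A+=M;b+=M@o
    return np.linalg.solve(A,b).round(4)
print(f5["T"][:3,3],f7["T"][:3,3],a2["T"][:3,3])
for z in (.01,.02,.03): print(z,ray(f5,[[208,82],[234,82]],z).round(4).tolist(),ray(f7,[[256,73],[256,105]],z).round(4).tolist())
g=a2["color"].mean(2).astype(int)
for v in range(216,262,4): print(v,g[v,216:300:3].tolist())
E
```

```text
[207  77  27  10] 224 [219.84375     81.83035714]
[251  74  10  31] 211 [254.47867299  88.92417062]
a2
[252 150  23  39] 752 [263.86170213 168.45744681]
[200 213  55  87] 2553 [231.10144928 266.36701919]
[0.60718878 0.12319778 0.40464175] [0.56574979 0.16517681 0.34702996] [0.47986202 0.16755108 0.20771364]
0.01 [[0.5318, 0.1508, 0.01], [0.5599, 0.1508, 0.01]] [[0.5326, 0.1434, 0.01], [0.5606, 0.1421, 0.01]]
0.02 [[0.5337, 0.1501, 0.02], [0.5611, 0.1501, 0.02]] [[0.5336, 0.144, 0.02], [0.5608, 0.1428, 0.02]]
0.03 [[0.5356, 0.1494, 0.03], [0.5623, 0.1494, 0.03]] [[0.5346, 0.1447, 0.03], [0.561, 0.1435, 0.03]]
216 [98, 96, 97, 94, 94, 93, 93, 33, 27, 27, 29, 114, 136, 138, 143, 147, 151, 150, 150, 149, 151, 152, 150, 152, 152, 150, 151, 148]
220 [99, 99, 96, 94, 93, 95, 60, 32, 29, 31, 29, 110, 136, 139, 144, 144, 148, 152, 153, 151, 148, 150, 148, 150, 154, 150, 152, 148]
224 [97, 96, 98, 92, 99, 94, 28, 34, 35, 32, 37, 107, 132, 139, 142, 145, 151, 151, 153, 151, 149, 150, 146, 150, 149, 151, 151, 147]
228 [96, 100, 96, 96, 98, 99, 32, 31, 32, 28, 34, 96, 130, 138, 143, 146, 148, 148
[... 418 characters left out ...]
1, 149, 150, 147, 152, 150, 147]
244 [98, 93, 97, 99, 55, 56, 55, 52, 42, 24, 22, 74, 129, 139, 142, 145, 147, 148, 151, 151, 147, 149, 151, 149, 151, 150, 148, 148]
248 [95, 92, 92, 63, 53, 52, 50, 52, 30, 17, 24, 74, 130, 136, 142, 145, 148, 149, 149, 148, 151, 147, 149, 147, 147, 147, 150, 149]
252 [98, 99, 80, 55, 54, 55, 53, 47, 26, 19, 17, 67, 126, 137, 142, 141, 145, 149, 151, 150, 149, 151, 150, 150, 151, 150, 150, 148]
256 [150, 133, 55, 52, 52, 52, 51, 29, 18, 20, 20, 68, 127, 134, 140, 146, 149, 149, 149, 148, 148, 151, 149, 152, 151, 148, 149, 148]
260 [147, 51, 54, 54, 53, 52, 53, 24, 23, 21, 23, 67, 126, 136, 141, 143, 147, 148, 149, 150, 148, 146, 149, 149, 150, 148, 148, 149]
```

```bash
python3 - <<'E'
from h import *; import pickle
for n,rows in (("a1.pkl",range(217,232,2)),("a2.pkl",range(220,235,2))):
    f,s=pickle.load(open(n,"rb")); g=f["color"].mean(2)
    for v in rows:
        d=np.where(g[v,215:262]<65)[0]+215; print(n,v,d.min(),d.max(),len(d), ray(f,[[d.min(),v],[d.max()+1,v]],.03)[:,1].round(4))
E
```

```text
a1.pkl 217 234 247 14 [0.1408 0.1485]
a1.pkl 219 233 247 15 [0.1401 0.1484]
a1.pkl 221 233 247 15 [0.1401 0.1483]
a1.pkl 223 233 248 16 [0.14   0.1488]
a1.pkl 225 233 247 15 [0.1399 0.1482]
a1.pkl 227 233 247 15 [0.1398 0.1481]
a1.pkl 229 233 247 15 [0.1397 0.1481]
a1.pkl 231 233 248 16 [0.1397 0.1486]
a2.pkl 220 234 247 14 [0.1406 0.1482]
a2.pkl 222 233 247 15 [0.14   0.1482]
a2.pkl 224 233 247 15 [0.1399 0.1481]
a2.pkl 226 233 248 16 [0.1398 0.1486]
a2.pkl 228 233 248 16 [0.1397 0.1485]
a2.pkl 230 233 248 16 [0.1397 0.1485]
a2.pkl 232 233 248 16 [0.1396 0.1484]
a2.pkl 234 233 248 16 [0.1395 0.1484]
```

{"op": "arm_command", "data": {"targets": "0 0 0 0 0 0 0.4;0 0 0 0 0 0 0.4;0.4 0 0 0 0 0 0.4;0.8 0 0 0 0 0 0.4;0.8 0 0 0 0 0 0.4;0.8 0 0 0 0 0 1;0.8 0 0 0 0 0 1;0.8 0 0 0 0 0 1;0.8 0 0 0 0 0 1;0.8 0 0 0 0 0 1", "force": 40}}

```text
clock: 20.52
eef_pos: [0.554, 0.1655, 0.0101]
orientation: [0.014, 1.0, -0.0, -0.0]
force: [0.4, 0.5, 0.0]
grip_width: 0.0334
gripper_force: 40.0
```

```bash
python3 - <<'E'
from h import *; import pickle
from cell import vision,arm
f=vision.grab_frame("wrist"); s=arm.sense(); print(s["clock"],s["eef_pos"],s["grip_width"],s["gripper_force"]); g=f["color"].mean(2); pickle.dump((f,s),open("a3.pkl","wb"))
for x in np.arange(.524,.545,.0015):
    v=int(round(proj(f,np.array([[x,.145,.035]]))[0,1])); print(x.round(4),v,g[v,222:256:2].astype(int).tolist())
E
```

```text
20.575 [0.55396424 0.16545373 0.01013291] 0.03353834837214401 39.99987781047821
0.524 213 [98, 95, 96, 95, 97, 98, 99, 98, 102, 98, 94, 95, 97, 104, 124, 137, 139]
0.5255 216 [97, 96, 96, 96, 99, 97, 101, 100, 99, 100, 99, 96, 96, 103, 123, 136, 139]
0.527 218 [96, 94, 97, 98, 99, 101, 102, 98, 98, 100, 98, 98, 95, 105, 124, 134, 137]
0.5285 221 [98, 95, 100, 99, 100, 98, 99, 100, 98, 98, 99, 100, 96, 101, 125, 136, 139]
0.53 224 [95, 99, 96, 95, 96, 96, 100, 95, 96, 102, 97, 98, 95, 101, 124, 134, 140]
0.5315 226 [97, 96, 95, 96, 98, 96, 94, 98, 92, 75, 60, 53, 59, 78, 121, 136, 139]
0.533 229 [96, 96, 94, 95, 95, 99, 96, 61, 30, 26, 24, 28, 29, 52, 121, 134, 137]
0.5345 232 [100, 96, 92, 93, 96, 101, 89, 35, 32, 34, 30, 30, 30, 57, 119, 134, 138]
0.536 234 [98, 96, 93, 97, 95, 97, 70, 35, 46, 46, 45, 29, 33, 58, 120, 134, 140]
0.5375 237 [97, 98, 97, 94, 97, 81, 50, 56, 55, 51, 49, 25, 27, 40, 117, 133, 139]
0.539 239 [100, 99, 93, 100, 82, 53, 53, 54, 55, 51, 39, 19, 28, 43, 114, 133, 139]
0.5405 242 [97, 95, 94, 80, 55, 58, 55, 51, 50, 50, 25, 24, 25, 47, 115, 130, 138]
0.542 245 [94, 98, 86, 55, 56, 55, 55, 52, 54, 40, 22, 23, 16, 35, 118, 132, 136]
0.5435 247 [95, 93, 61, 57, 53, 54, 55, 55, 52, 35, 20, 22, 27, 34, 112, 130, 139]
0.545 250 [94, 62, 51, 55, 54, 51, 54, 57, 47, 27, 22, 25, 28, 31, 114, 132, 137]
```

The trigger still sticks out. I'll find its height from the two views taken with the scanner unmoved (f7 and a1).

```bash
python3 - <<'E'
from h import *; import pickle
f7,_=pickle.load(open("w7.pkl","rb")); a1,_=pickle.load(open("a1.pkl","rb"))
def tri(ps):
    A=np.zeros((3,3));b=np.zeros(3)
    for f,p in ps:
        o=f["T"][:3,3]; d=ray(f,[p],0)[0]-o; d/=np.linalg.norm(d); M=np.eye(3)-np.outer(d,d); A+=M;b+=M@o
    return np.linalg.solve(A,b).round(4)
for n,f,u,v0,v1 in (("f7",f7,256,65,115),("a1",a1,240,195,290)):
    g=f["color"].mean(2).astype(int); print(n,v0,g[v0:v1,u].tolist())
# handle/black-sleeve boundary rows (light<->dark) along handle centre column in both, and left handle edge
for n,f,u,v0,v1 in (("f7",f7,282,30,60),("a1",a1,275,150,200)):
    g=f["color"].mean(2).astype(int); print(n,v0,g[v0:v1,u].tolist())
E
```

```text
f7 65 [71, 74, 69, 75, 77, 76, 74, 72, 54, 33, 39, 45, 44, 45, 46, 48, 47, 49, 46, 48, 43, 46, 49, 45, 49, 42, 45, 43, 44, 46, 48, 47, 48, 48, 46, 43, 40, 38, 37, 33, 59, 71, 70, 72, 73, 72, 71, 73, 72, 77]
a1 195 [90, 89, 90, 89, 90, 91, 89, 90, 90, 90, 93, 89, 92, 92, 90, 73, 43, 26, 26, 25, 28, 24, 33, 27, 29, 33, 35, 35, 29, 31, 33, 31, 29, 27, 30, 33, 33, 29, 33, 26, 31, 32, 29, 32, 33, 34, 34, 31, 28, 29, 31, 36, 32, 34, 28, 32, 26, 33, 33, 27, 27, 35, 65, 121, 115, 94, 89, 89, 86, 87, 88, 87, 87, 92, 90, 94, 89, 95, 89, 89, 91, 96, 102, 106, 106, 106, 104, 106, 106, 105, 106, 105, 107, 104, 106]
f7 30 [51, 53, 51, 49, 49, 53, 52, 52, 53, 50, 52, 47, 53, 45, 46, 47, 51, 50, 51, 98, 155, 182, 189, 196, 197, 205, 210, 210, 210, 212]
a1 150 [58, 55, 55, 58, 58, 56, 55, 54, 54, 54, 59, 58, 53, 52, 56, 56, 55, 57, 59, 56, 55, 56, 57, 52, 55, 56, 55, 53, 42, 27, 31, 29, 32, 29, 28, 34, 73, 119, 135, 138, 138, 137, 136, 138, 140, 138, 140, 141, 138, 141]
```

```bash
python3 - <<'E'
from h import *; import pickle
f7,_=pickle.load(open("w7.pkl","rb")); a1,_=pickle.load(open("a1.pkl","rb"))
for z in (0,.01,.02,.03,.04):
    print(z,"near f7",ray(f7,[[256,73]],z)[0,:2].round(4),"a1",ray(a1,[[240,210.5]],z)[0,:2].round(4),"| far f7",ray(f7,[[256,105]],z)[0,:2].round(4),"a1",ray(a1,[[240,257.5]],z)[0,:2].round(4),"| sleeve f7",ray(f7,[[282,49]],z)[0,0].round(4),"a1",ray(a1,[[275,186.5]],z)[0,0].round(4))
E
```

```text
0 near f7 [0.5316 0.1428] a1 [0.5423 0.1404] | far f7 [0.5605 0.1414] a1 [0.5749 0.1384] | sleeve f7 0.5115 a1 0.5273
0.01 near f7 [0.5326 0.1434] a1 [0.5393 0.1417] | far f7 [0.5606 0.1421] a1 [0.5704 0.1398] | sleeve f7 0.5131 a1 0.525
0.02 near f7 [0.5336 0.144 ] a1 [0.5364 0.143 ] | far f7 [0.5608 0.1428] a1 [0.5659 0.1412] | sleeve f7 0.5146 a1 0.5228
0.03 near f7 [0.5346 0.1447] a1 [0.5334 0.1443] | far f7 [0.561  0.1435] a1 [0.5614 0.1426] | sleeve f7 0.5162 a1 0.5205
0.04 near f7 [0.5355 0.1453] a1 [0.5304 0.1456] | far f7 [0.5611 0.1441] a1 [0.5568 0.144 ] | sleeve f7 0.5178 a1 0.5183
```

```bash
python3 - <<'E'
from h import *; import pickle
for n,r0 in (("a1.pkl",208),("a2.pkl",211),("a3.pkl",222)):
    f,s=pickle.load(open(n,"rb")); g=f["color"].mean(2).astype(int); print(n)
    for v in range(r0,r0+14): print(v,g[v,228:256].tolist())
E
```

```text
a1.pkl
208 [91, 94, 91, 87, 88, 88, 88, 95, 90, 91, 89, 92, 92, 93, 92, 90, 90, 90, 89, 94, 100, 107, 116, 121, 126, 127, 131, 131]
209 [89, 91, 88, 91, 90, 90, 91, 87, 89, 94, 90, 92, 90, 91, 88, 87, 88, 86, 84, 85, 97, 107, 116, 120, 128, 128, 128, 133]
210 [87, 89, 86, 89, 89, 87, 88, 90, 88, 91, 87, 84, 73, 62, 59, 61, 62, 64, 60, 69, 86, 108, 118, 123, 126, 128, 128, 129]
211 [90, 88, 86, 87, 88, 88, 87, 89, 83, 74, 71, 60, 43, 31, 32, 31, 27, 20, 28, 44, 80, 105, 116, 123, 128, 127, 130, 129]
212 [88, 87, 89, 91, 87, 90, 90, 82, 64, 45, 41, 33, 26, 23, 24, 23, 25, 16, 32, 45, 76, 106, 114, 119, 130, 127, 129, 133]
213 [88, 90, 88, 86, 90, 89, 85, 73, 42, 23, 30, 27, 26, 27, 25, 22, 31, 23, 28, 46, 76, 107, 113, 122, 126, 126, 128, 130]
214 [92, 89, 89, 89, 91, 89, 79, 61, 27, 23, 28, 21, 25, 28, 27, 28, 25, 27, 30, 43, 78, 105, 117, 121, 123, 129, 130, 131]
215 [84, 87, 89, 89, 91, 93, 78, 46, 25, 26, 26, 27, 28, 23, 27, 27, 27, 26, 28, 41, 76, 104, 116, 119, 126, 128, 127, 127]
216 [88, 88, 88, 91, 90, 87, 67, 35, 25, 28, 29, 29, 24, 31, 29, 30, 28, 33, 30, 38, 76, 104, 115, 1
[... 3441 characters left out ...]
3, 34, 21, 29, 32, 28, 32, 32, 29, 28, 25, 31, 55, 97, 119, 126, 135, 137, 140, 139]
231 [95, 94, 94, 95, 99, 99, 93, 77, 42, 27, 28, 29, 29, 28, 28, 33, 25, 31, 28, 30, 59, 95, 116, 124, 133, 136, 136, 140]
232 [93, 97, 96, 98, 101, 99, 89, 60, 35, 31, 32, 32, 34, 30, 30, 33, 30, 32, 30, 34, 57, 97, 119, 125, 134, 137, 138, 141]
233 [96, 97, 96, 97, 98, 96, 82, 46, 26, 30, 32, 38, 40, 42, 38, 30, 35, 33, 32, 34, 57, 95, 118, 128, 134, 137, 136, 139]
234 [97, 99, 95, 96, 97, 91, 70, 39, 35, 34, 46, 48, 46, 50, 45, 34, 29, 28, 33, 33, 58, 99, 120, 128, 134, 134, 140, 138]
235 [98, 94, 98, 97, 97, 89, 59, 37, 41, 49, 47, 51, 50, 52, 51, 39, 33, 34, 35, 40, 57, 95, 118, 125, 133, 137, 138, 140]
```

```bash
python3 - <<'E'
from h import *; import pickle
f=pickle.load(open("w1.pkl","rb")); R=Ro.from_quat([0.96443116,-0.19903287,0.17023941,0.03573518]); p=np.array([.45327,-.16,.17021])
for dx in (0,.016):
  for dz in (0,-.01,-.019,-.03,-.05): print(dx,dz,proj(f,p+R.apply([[dx,0,dz],[dx,-.0135,dz]])).round(1).tolist())
g=f["color"].mean(2).astype(int)
for u in (264,268,272,276,288,292): print(u,g[225:275:2,u].tolist())
E
```

```text
0 0 [[279.4, 243.6], [257.6, 243.6]]
0 -0.01 [[279.3, 250.0], [256.6, 250.0]]
0 -0.019 [[279.3, 256.2], [255.5, 256.2]]
0 -0.03 [[279.2, 264.6], [254.1, 264.6]]
0 -0.05 [[279.0, 282.7], [251.0, 282.7]]
0.016 0 [[279.3, 219.1], [257.2, 219.1]]
0.016 -0.01 [[279.3, 224.4], [256.0, 224.4]]
0.016 -0.019 [[279.2, 229.7], [254.9, 229.7]]
0.016 -0.03 [[279.2, 236.7], [253.4, 236.7]]
0.016 -0.05 [[279.0, 252.0], [250.2, 252.0]]
264 [158, 159, 159, 159, 160, 159, 128, 59, 53, 51, 52, 51, 47, 47, 48, 47, 49, 50, 48, 43, 35, 40, 24, 28, 25]
268 [164, 167, 167, 167, 166, 113, 52, 50, 53, 50, 52, 52, 48, 52, 46, 50, 50, 52, 49, 40, 44, 32, 29, 29, 30]
272 [165, 165, 163, 167, 136, 56, 47, 47, 50, 49, 51, 44, 47, 43, 47, 47, 44, 45, 41, 40, 32, 22, 31, 33, 21]
276 [158, 159, 158, 160, 161, 153, 52, 25, 21, 24, 20, 26, 18, 19, 19, 19, 25, 17, 22, 24, 14, 13, 6, 8, 10]
288 [159, 157, 157, 157, 128, 63, 53, 52, 46, 48, 46, 40, 41, 43, 36, 36, 31, 37, 30, 31, 25, 22, 20, 23, 20]
292 [159, 156, 159, 159, 160, 102, 49, 50, 50, 49, 53, 48, 52, 50, 47, 50, 47, 48, 47, 45, 36, 34, 37, 33, 33]
```

Wrist picture geometry: in w1 the shut finger ends begin at row 235, where pads reaching the TCP would begin near row 220. So the finger pads end higher than I assumed and passed above the trigger. Opening, lowering about 8 mm and testing at 40 mm opening again.

{"op": "arm_command", "data": {"targets": "0 0 0 0 0 0 0.4;0 0 0 0 0 0 0.4;0.5 0 0 0 0 0 0.4;0.5 0 0.3 0 0 0 0.4;0.5 0 0.6 0 0 0 0.4;0.5 0 0.8 0 0 0 0.4;0.5 0 0.8 0 0 0 0.4;0.5 0 0.8 0 0 0 0.56;0.5 0 0.8 0 0 0 0.56;0.5 0 0.8 0 0 0 0.56", "force": 10}}

```text
clock: 21.82
eef_pos: [0.5488, 0.1657, 0.0021]
orientation: [0.014, 1.0, -0.0, -0.0]
force: [-0.8, -0.9, -0.1]
grip_width: 0.0404
gripper_force: 2.7
```

Contact: 2.7 N from the trigger spring at 40 mm. Closing fully.

{"op": "arm_command", "data": {"targets": "0 0 0 0 0 0 0.45;0 0 0.15 0 0 0 0.45;0 0 0.15 0 0 0 1;0 0 0.15 0 0 0 1;0 0 0.15 0 0 0 1;0 0 0.15 0 0 0 1", "force": 35}}

```text
clock: 22.58
eef_pos: [0.5488, 0.1657, 0.0006]
orientation: [0.014, 1.0, -0.0, -0.0]
force: [-0.1, 0.1, -0.4]
grip_width: 0.0372
gripper_force: 35.0
```

```bash
python3 - <<'E'
from h import *; import pickle
from cell import vision,arm
f=vision.grab_frame("wrist"); s=arm.sense(); print(s["clock"],s["eef_pos"],s["grip_width"],s["gripper_force"],s["force"])
# scanner pose here: axis dir ang & grip; target pose
sx=np.array([-np.sin(np.radians(1.7)),-np.cos(np.radians(1.7)),0])
lab=np.array([*C,.06])+.11*EY; win=lab+.10*EY
tool=win+.0815*EY-.062*EX   # grip point: -81.5 in scanner x (=-EY), -62 in scanner y (=+EX)
print("label",lab,"win",win,"grip tgt",tool)
dz=.032
R=orient(178.3-1.7-0+ (A*180/np.pi)+1.7-1.7+1.7)
print("yaw",178.3-23.3+1.7)
R=orient(156.7); q=s["orientation"]; p0=s["eef_pos"]
steps(p0,q,[(p0+[0,0,.032],Ro.from_quat(q)),([tool[0],tool[1],p0[2]+dz],R)])
E
```

```text
22.625 [0.54878259 0.16570262 0.00058715] 0.03720899341589509 34.997878074645996 [-0.35060834 -0.39735136 -0.17817122]
label [ 0.62751001 -0.1149709   0.06      ] win [ 0.66706456 -0.02312626  0.06      ] grip tgt [0.64235784 0.07625094 0.06      ]
yaw 156.7
[0.0, -0.0, -3.2] [0.0, 0.0, 0.0]
[-9.6, -8.68, -3.2] [-0.0, -0.0, 0.379]
```

The opening is 37.2 mm at 35 N, so the trigger is home. Lifting and moving to the aiming pose.

{"op": "arm_command", "data": {"targets": "0 0 -0.5 0 0 0 1;0 0 -1.5 0 0 0 1;0 0 -2.5 0 0 0 1;0 0 -3.2 0 0 0 1;-1 -0.9 -3.2 0 0 0.04 1;-2.5 -2.3 -3.2 0 0 0.1 1;-4.5 -4.1 -3.2 0 0 0.18 1;-6.5 -5.9 -3.2 0 0 0.26 1;-8.3 -7.5 -3.2 0 0 0.33 1;-9.3 -8.4 -3.2 0 0 0.37 1;-9.6 -8.7 -3.2 0 0 0.379 1;-9.6 -8.7 -3.2 0 0 0.379 1;-9.6 -8.7 -3.2 0 0 0.379 1"}}

```text
clock: 24.25
eef_pos: [0.6418, 0.0764, 0.0326]
orientation: [0.202, 0.979, -0.0, -0.001]
force: [-0.4, -0.3, -2.6]
grip_width: 0.0371
gripper_force: 35.0
```

```bash
python3 - <<'E'
from h import *; import pickle
from cell import vision,arm
s=arm.sense(); print(s["clock"],s["eef_pos"],s["orientation"],s["grip_width"],s["gripper_force"],s["force"],s["moment"])
F={n:vision.grab_frame(n) for n in("top","scene","wrist")}; pickle.dump(F,open("b1.pkl","wb"))
win=np.array([.66706,-.02313,.06])
for n in("top","scene"):
    f=F[n]; p=proj(f,np.array([win,win+.027*EY]))
    im=f["color"].astype(int); red=((im[...,0]>im[...,1]+25)&(im[...,0]>im[...,2]+25)).astype(np.uint8)
    u,v=p[0].round().astype(int); c=red[v-25:v+25,u-25:u+25]; ys,xs=np.nonzero(c); print(n,"pred win",p.round(1).tolist(),"red",len(xs),xs.mean()+u-25 if len(xs) else 0,ys.mean()+v-25 if len(xs) else 0)
    w=((im.min(2)>150)).astype(np.uint8)[v-30:v+35,u-40:u+40]; k,l,st,ce=cv2.connectedComponentsWithStats(w); print([(st[i].tolist(),(ce[i]+[u-40,v-30]).round(1).tolist()) for i in range(1,k) if st[i,4]>25], "origin",u-40,v-30)
E
```

```text
24.25 [0.64177199 0.07643961 0.0325721 ] [ 2.01782454e-01  9.79430216e-01 -2.04883520e-04 -5.01955338e-04] 0.037122769838563864 35.00228762626648 [-0.35896795 -0.30166847 -2.58244199] [ 0.0961663  -0.07995085  0.0281742 ]
top pred win [[275.4, 188.4], [266.4, 184.7]] red 2 276.5 187.0
[([19, 11, 20, 18, 208], [263.1, 178.4])] origin 235 158
scene pred win [[286.9, 235.8], [295.7, 236.7]] red 0 0 0
[([45, 21, 32, 13, 343], [307.0, 233.4])] origin 247 206
```

```bash
python3 - <<'E'
from h import *; import pickle
F=pickle.load(open("b1.pkl","rb")); lab=np.array([*C,.06])+.11*EY
for n,r in(("top",(235,158,80,65)),("scene",(247,206,80,65))):
    f=F[n]; im=f["color"].astype(int); x,y,w,h=r
    m=(im.min(2)>150)[y:y+h,x:x+w].astype(np.uint8); k,l,st,ce=cv2.connectedComponentsWithStats(m); i=1+np.argmax(st[1:,4]); v,u=np.nonzero(l==i)
    P=ray(f,np.c_[u+x,v+y],.088)-lab; a=P@EY; b=P@EX
    print(n,"along pct",np.percentile(a,[1,50,99]).round(4),"lat",np.percentile(b,[1,10,50,90,99]).round(4))
    # lateral centre by slices along
    for a0 in np.arange(.11,.22,.015):
        q=(a>=a0)&(a<a0+.015)
        if q.sum()>8: print("  ",a0.round(3),b[q].min().round(4),b[q].max().round(4))
E
```

```text
top along pct [0.1138 0.1384 0.1693] lat [-0.0148 -0.0063  0.0083  0.0193  0.0218]
   0.11 -0.0066 0.0215
   0.125 -0.0153 0.0219
   0.14 -0.0163 0.0219
   0.155 0.0044 0.0218
scene along pct [0.1164 0.1595 0.2088] lat [-0.0188 -0.0135  0.0027  0.0179  0.0226]
   0.11 -0.0163 0.0207
   0.125 -0.0182 0.0231
   0.14 -0.0186 0.0213
   0.155 -0.0182 0.023
   0.17 -0.0201 0.0212
   0.185 -0.0139 0.0194
   0.2 -0.0117 0.0176
```

Both views agree: the head is level and the axis is within 2–3 mm of plan, with the window about 10 cm from the label. A quick check of the carrier's own x-position against saved pictures while it holds.

{"op": "arm_command", "data": {"targets": "0 0 0 0 0 0 1;0 0 0 0 0 0 1;0 0 0 0 0 0 1;0 0 0 0 0 0 1;0 0 0 0 0 0 1;0 0 0 0 0 0 1;0 0 0 0 0 0 1;0 0 0 0 0 0 1;0 0 0 0 0 0 1;0 0 0 0 0 0 1;0 0 0 0 0 0 1;0 0 0 0 0 0 1;0 0 0 0 0 0 1;0 0 0 0 0 0 1;0 0 0 0 0 0 1;0 0 0 0 0 0 1"}}

```text
clock: 26.4
eef_pos: [0.6423, 0.0759, 0.0326]
orientation: [0.202, 0.979, -0.0, -0.0]
force: [-0.9, -0.9, -2.4]
grip_width: 0.037
gripper_force: 35.0
```

```bash
python3 - <<'E'
from h import *; import pickle
w=pickle.load(open("w1.pkl","rb")); w5=pickle.load(open("w5.pkl","rb"))
print("w1 lid front edge(142)",proj(w,front(0,.142)).round(1),"handle at centre",proj(w,np.array([*C,.157])).round(1), "handle seen ~ (283,12)", (ray(w,[[283,12]],.157)[0]-[*C,.157])@EX)
lab=np.array([*C,0])+.11*EY
P=[lab+EX*sx*.045+[0,0,z] for sx in(-1,1) for z in(.029,.091)]; print("w5 label corners",proj(w5,np.array(P)).round(0).tolist(),"end top corners",proj(w5,np.array([lab+EX*sx*.085+[0,0,.142] for sx in(-1,1)])).round(0).tolist())
g=w5["color"].mean(2).astype(int)
for v in (332,338,344): print(v,g[v,230:370:3].tolist())
E
```

```text
w1 lid front edge(142) [[279.1 161.8]] handle at centre [[279.   34.7]] handle seen ~ (283,12) 0.01620274556256343
w5 label corners [[262.0, 294.0], [259.0, 325.0], [327.0, 319.0], [335.0, 352.0]] end top corners [[215.0, 344.0], [381.0, 402.0]]
332 [38, 38, 21, 18, 42, 127, 180, 176, 163, 153, 140, 128, 119, 121, 122, 148, 155, 115, 124, 120, 118, 119, 117, 73, 59, 99, 97, 99, 90, 102, 28, 66, 116, 120, 114, 113, 112, 114, 111, 112, 114, 109, 114, 117, 117, 114, 114]
338 [50, 51, 63, 61, 60, 53, 39, 17, 17, 36, 110, 156, 177, 170, 158, 143, 131, 125, 122, 118, 134, 139, 134, 121, 121, 120, 120, 119, 114, 51, 35, 69, 80, 117, 118, 116, 115, 115, 115, 116, 117, 112, 111, 114, 114, 119, 113]
344 [60, 56, 75, 74, 69, 69, 66, 63, 64, 61, 56, 40, 35, 19, 20, 72, 152, 180, 173, 159, 146, 136, 125, 118, 118, 128, 154, 134, 106, 118, 117, 122, 117, 119, 118, 117, 117, 115, 113, 116, 116, 113, 108, 117, 117, 119, 118]
```

The lid edge and bar code sit where predicted, so the aim is good, and it has been held for over 2 s. Laying it down.

{"op": "arm_command", "data": {"targets": "0 0 0 0 0 0 1;0 0 0.7 0 0 0 1;0 0 1.4 0 0 0 1;0 0 2 0 0 0 1;0 0 2.5 0 0 0 1;0 0 2.8 0 0 0 1;0 0 3 0 0 0 1;0 0 3.1 0 0 0 1;0 0 3.2 0 0 0 1;0 0 3.2 0 0 0 1;0 0 3.2 0 0 0 1"}}

```text
clock: 27.78
eef_pos: [0.6425, 0.0759, 0.0007]
orientation: [0.202, 0.979, -0.0, -0.0]
force: [0.6, -0.4, -1.1]
grip_width: 0.0372
gripper_force: 35.0
```

{"op": "arm_command", "data": {"targets": "0 0 0 0 0 0 0.5;0 0 0 0 0 0 0.4;0 0 0 0 0 0 0.3;0 0 0 0 0 0 0.3;0 0 -2 0 0 0 0.3;0 0 -6 0 0 0 0.3;0 0 -12 0 0 0 0.3;0 0 -18 0 0 0 0.3;0 0 -18 0 0 0 0.3;0 0 -18 0 0 0 0.3", "force": 10}}

```text
clock: 29.02
eef_pos: [0.6419, 0.0759, 0.1802]
orientation: [0.202, 0.979, -0.0, -0.0]
force: [0.1, 0.1, -0.8]
grip_width: 0.0638
gripper_force: 0.0
```

```bash
python3 - <<'E'
from h import *; import pickle
from cell import vision,arm
s=arm.sense(); print(s["clock"],s["eef_pos"],s["force"])
f=vision.grab_frame("scene"); g=pickle.load(open("scene0.pkl","rb")); b=pickle.load(open("b1.pkl","rb"))["scene"]
lab=np.array([*C,.06])+.11*EY
im=f["color"].astype(int); w=(im.min(2)>150)[195:275,240:330].astype(np.uint8); k,l,st,ce=cv2.connectedComponentsWithStats(w)
for i in range(1,k):
    if st[i,4]>40:
        v,u=np.nonzero(l==i); P=ray(f,np.c_[u+240,v+195],.056)-lab; a=P@EY; c=P@EX; print(st[i].tolist(),"along",np.percentile(a,[1,99]).round(3),"lat",np.percentile(c,[2,98]).round(3))
# bystanders: differences near pot, bottle, rack
for n,P in (("pot",[.49,-.403,.03]),("bottle",[.75,.262,.06]),("rack",[.623,-.478,.05])):
    u,v=proj(f,np.array(P))[0].astype(int); d=np.abs(f["color"][v-18:v+18,u-18:u+18].astype(int)-g["color"][v-18:v+18,u-18:u+18]).mean(); print(n,d.round(1))
E
```

```text
29.025 [0.64194891 0.07591883 0.18023494] [ 0.14347033  0.12497453 -0.83158303]
[53, 24, 31, 27, 415] along [0.119 0.211] lat [-0.07   0.022]
pot 3.9
bottle 3.8
rack 3.2
```

The scanner lies flat and released, the bystanders have not moved, and the gripper is clear.

```bash
python3 -c "
from cell import finish_job; print(finish_job())"
```

```text
the job is handed in; nothing more can be done
None
```

The job is handed in at 29 s of the 58 s allowed, and no verdict came back. The latch is shut and the scanner was held on the label for just over 2 s from about 10 cm with the trigger squeezed. It now lies on its side, released, with the pot, bottle and rack unmoved.

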